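Sort the returned paint stock into its trays

ROBOT

A 7-joint arm with a two-finger parallel gripper is mounted at the origin on the work surface. World frame = base frame: x ahead of the robot, y to its left, z up, the work surface at z = 0. Lengths are in m, angles in degrees, forces in N, time in s.
With the tool pointing down it reaches from about 0.425 to 0.925 m from the base axis. Payload 6.8 kg.
Tool frame: the origin (TCP) lies at the centre of the arm's flange, where the gripper is bolted on; the fingertips stand r.tip_extent ahead of it and the grasp point (between the pads) lies 155 mm ahead of it (r.tip_extent is the distance from the TCP to the fingertips, in m); z points along the fingers, y is the line along which they close (so a half turn about z gives the same grasp; the last joint's range is limited). The gripper opens to 85 mm and grips with 20 to 120 N. Pads are 22 mm wide; open, the fingers measure 114 mm over their backs; the gripper's body (76 mm by 85 mm) begins 54 mm behind the grasp point. The pads swing forward as they close: fully open they stand 13 mm farther back than shut.
Start: joints at [-72.141, 27.33, 1.283, 89.118, -0.659, 63.558, -4.761], TCP at [0.275, 0.616, 0.405] pointing down, gripper open.
Joint ranges: [-169.35, 169.35], [-19.33, 120.38], [-80.79, 83.38], [13.8, 139.57], [-78.32, 258.32], [9.67, 109.79], [-169.56, 169.56]. Speed limits (degrees/s): [136.94, 136.94, 180, 180, 180, 180, 180].

INTERFACE

Orientations are given as [roll, pitch, yaw] about the fixed x, y, z axes, in that order (R = Rz(yaw) Ry(pitch) Rx(roll)).
In Python, from workcell import sensors, cams, r, spot_in gives the robot as it stands.
- The arm moves only by the shell command python3 -m handwheel 'ROWS' [FORCE]. ROWS is JSON, a list of rows, each an object of numbers: "grip": the closure in counts, from 0 (fully open) to 255 (shut); "x", "y", "z": the shift along the tool's x, y, z in mm; "wx", "wy", "wz": the turn, a rotation vector about the tool's x, y, z in degrees. A call has exactly 10 rows; each row is the pose to reach, as a shift and turn from the pose commanded when the call began, along the tool's axes at that moment; what a row does not reach only later rows make up. A row lasts 1/8 s, in which the tool goes at most 62.5 mm and 10.7 degrees, less where a joint would pass 70% of its speed; a pose out of reach is approached as far as the arm can. A call with a gripper value outside its range is refused whole. The fingers move at their own pace and stop on an object; FORCE is the grip in N (left out, the last holds). Time passes only in rows, so rows that repeat a pose let the fingers close, or fill a call up. It gives the time, the measured TCP pose, the force, the opening and the grip force at its end, in the units of the state.
- sensors.get_obs(): the state, without advancing time (a new reading comes with each control period).
- cams.get_image(name): name is "side" or "top"; returns (picture, depth): 400x640x3 uint8, red, green, blue; 400x640 float32, m along the optical axis (not along the pixel's ray), 0 where there is no reading.
- cams.calibration(name): a dict with "mtx" (3x3 intrinsics, pixels), "distortion" ([k1, k2, p1, p2, k3] as OpenCV has them; the pictures are not rectified), "R" (3x3) and "t" (3): a world point X has camera coordinates R X + t. Camera axes: x right, y down, z forward; pixel columns grow to the right and rows downward; lengths in m; the calibration is good to about 2 mm. A picture is of the moment at which its call begins. calibration takes no time and is no camera call.
- r.finish_job(): hands the job in; it is judged then, once.
Trained networks look in the newest picture that a camera, given by its name, has taken for a name from the list of things; names that differ only in an ending like _2 or _b are one class to them, and where a whole thing is asked for, a point or a joint stands for the part that bears it (a point fixed in the world has none). Each returns a list of dicts, best first, with "conf" (0 to 1); they miss things now and then, are a little off and sometimes report something else, mostly with a low value. They report only what shows in the picture. A call takes as long as a camera call.
- spot_in(name, camera): "pixel" ([column, row] in pixels, amid what is visible of it).
The state is a dict: "time_s": time; "qpos": joint angles; "joint_vel": joint speeds; "joint_torque": joint torques, N m; "position": TCP position; "tool_rot": TCP orientation; "force": force on the tool from outside, world axes, zero at the start; "torque": the same for the moment, N m; "gripper_width": finger opening in m; "grip_force": force on a finger pad.
Only numpy, scipy, OpenCV 4.12 (cv2) and the standard library are available. Lean on these libraries where they do the work, as an engineer would, in place of code of your own. Each camera call takes 0.05 s, during which the arm holds its last target. There are 200 camera calls.

TASK

Clear the return shelf at the paint-mixing bench: lift each of the five things over the shelf's rail and put it in a tray of its own colour - the two blue tinter tins in the blue tray, the two red-capped hardener bottles in the red tray, the white spray-gun cup in the white tray - each standing upright in a bay of its own, flat on the bay's floor. Set them down, do not drop, throw or tip them over, and leave the mixing cup where it is.

Things in the scene. Friction and masses are not known exactly. Their poses are not given: they have to be found in the camera images.
- blue_tin_1_mid (a point): Round tinter tin, blue body, black lid, 52 mm diameter, 84 mm tall (blue body straight up to 66 mm, lid 36 mm wide above it), 0.2 to 0.4 kg. One of two alike, interchangeable blue tins. The point: on its axis, half-way up, 42 mm above its foot; z up. Starts upright on the return shelf, anywhere in the row.
- blue_tin_2_mid (a point): Round tinter tin, blue body, black lid, 52 mm diameter, 84 mm tall (blue body straight up to 66 mm, lid 36 mm wide above it), 0.2 to 0.4 kg. One of two alike, interchangeable blue tins. The point: on its axis, half-way up, 42 mm above its foot; z up. Starts upright on the return shelf, anywhere in the row.
- red_bottle_1_mid (a point): Round hardener bottle, silver body with red band and red cap; body 52 mm diameter, straight up to 60 mm, then a shoulder and 36 mm cap; 84 mm tall, 0.15 to 0.26 kg. One of two alike, interchangeable bottles. The point: on its axis, half-way up, 42 mm above its foot; z up. Starts upright on the return shelf, anywhere in the row.
- red_bottle_2_mid (a point): Round hardener bottle, silver body with red band and red cap; body 52 mm diameter, straight up to 60 mm, then a shoulder and 36 mm cap; 84 mm tall, 0.15 to 0.26 kg. One of two alike, interchangeable bottles. The point: on its axis, half-way up, 42 mm above its foot; z up. Starts upright on the return shelf, anywhere in the row.
- white_cup_mid (a point): Spray-gun cup, all white, standing on its wide lid, narrow neck up: lid 62 mm diameter up to 12 mm, body 56 mm diameter from 12 to 60 mm, then a cone and 22 mm neck; 84 mm tall, 0.09 to 0.16 kg. The point: on its axis, half-way up, 42 mm above its foot; z up. Starts upright on the return shelf, anywhere in the row.
- tray_blue: Fixed blue plastic sorting tray on the dark bench mat: 95 mm along x, 180 mm along y, 22 mm high, walls and floor 5 mm. A divider as high as the walls makes two open bays, each 85 x 82 mm inside, centred at y = +44 and -44 mm. Origin: centre of its underside, 3 mm above the table (bay floors 5 mm above the origin); x roughly away from the robot, z up.
- tray_red: Fixed red plastic sorting tray on the dark bench mat: 95 mm along x, 180 mm along y, 22 mm high, walls and floor 5 mm. A divider as high as the walls makes two open bays, each 85 x 82 mm inside, centred at y = +44 and -44 mm. Origin: centre of its underside, 3 mm above the table (bay floors 5 mm above the origin); x roughly away from the robot, z up.
- tray_white: Fixed white plastic sorting tray on the dark bench mat: 95 mm along x, 180 mm along y, 22 mm high, walls and floor 5 mm. A divider as high as the walls makes two open bays, each 85 x 82 mm inside, centred at y = +44 and -44 mm. Origin: centre of its underside, 3 mm above the table (bay floors 5 mm above the origin); x roughly away from the robot, z up.
- mixing_cup: a clear plastic mixing cup, empty and loose, rim 84 mm in diameter, 100 mm tall, on the table left of the shelf; origin at the centre of its underside. Only to be left alone.
- return_shelf: Fixed low open-topped green shelf: 138 mm along x, 488 mm along y. Origin under its centre, at table height; x roughly away from the robot. Board top at z = 40 mm. Upright steel rails 4 mm thick along front and back, inner faces at x = -65 and +65 mm, and end plates, tops at z = 62 mm. The five things stand in a row along its middle, about 95 mm apart.

How it is judged (in metres and radians):
At the end, for the whole second after the job is handed in: Each thing stands on the floor of a bay of the tray of its colour: centre within 22 mm of the bay centre along each tray axis, height within 5 mm, leaning under 0.1 rad, released, slower than 0.02 m/s; mixing cup moved less than 30 mm (x of blue_tin_1_mid in the frame of tray_blue between -0.022 and 0.022 m and (y of blue_tin_1_mid in the frame of tray_blue between 0.022 and 0.066 m or y of blue_tin_1_mid in the frame of tray_blue between -0.066 and -0.022 m) and z of blue_tin_1_mid in the frame of tray_blue between 0.042 and 0.051 m and angle between each of blue_tin_1_mid, blue_tin_2_mid, red_bottle_1_mid, red_bottle_2_mid, white_cup_mid's own z axis and vertical below 0.1 rad and linear speed of each of blue_tin_1, blue_tin_2, red_bottle_1, red_bottle_2, white_cup below 0.02 m/s and contact force between each of blue_tin_1, blue_tin_2, red_bottle_1, red_bottle_2, white_cup and the fingers below 0.1 N and x of blue_tin_2_mid in the frame of tray_blue between -0.022 and 0.022 m and (y of blue_tin_2_mid in the frame of tray_blue between 0.022 and 0.066 m or y of blue_tin_2_mid in the frame of tray_blue between -0.066 and -0.022 m) and z of blue_tin_2_mid in the frame of tray_blue between 0.042 and 0.051 m and x of red_bottle_1_mid in the frame of tray_red between -0.022 and 0.022 m and (y of red_bottle_1_mid in the frame of tray_red between 0.022 and 0.066 m or y of red_bottle_1_mid in the frame of tray_red between -0.066 and -0.022 m) and z of red_bottle_1_mid in the frame of tray_red between 0.042 and 0.051 m and x of red_bottle_2_mid in the frame of tray_red between -0.022 and 0.022 m and (y of red_bottle_2_mid in the frame of tray_red between 0.022 and 0.066 m or y of red_bottle_2_mid in the frame of tray_red between -0.066 and -0.022 m) and z of red_bottle_2_mid in the frame of tray_red between 0.042 and 0.051 m and x of white_cup_mid in the frame of tray_white between -0.022 and 0.022 m and (y of white_cup_mid in the frame of tray_white between 0.022 and 0.066 m or y of white_cup_mid in the frame of tray_white between -0.066 and -0.022 m) and z of white_cup_mid in the frame of tray_white between 0.042 and 0.051 m and distance of mixing_cup from where it was at the start of the episode below 0.03 m); the robot touches nothing.
It fails at once if one of the five things is tipped over (leans more than 0.5 rad) (angle between any of blue_tin_1_mid, blue_tin_2_mid, red_bottle_1_mid, red_bottle_2_mid, white_cup_mid's own z axis and vertical above 0.5 rad).
It fails at once if one of the five things is dropped or thrown (faster than 0.6 m/s while not held) ((linear speed of blue_tin_1 above 0.6 m/s and contact force between blue_tin_1 and the fingers below 0.1 N) or (linear speed of blue_tin_2 above 0.6 m/s and contact force between blue_tin_2 and the fingers below 0.1 N) or (linear speed of red_bottle_1 above 0.6 m/s and contact force between red_bottle_1 and the fingers below 0.1 N) or (linear speed of red_bottle_2 above 0.6 m/s and contact force between red_bottle_2 and the fingers below 0.1 N) or (linear speed of white_cup above 0.6 m/s and contact force between white_cup and the fingers below 0.1 N)).
It fails at once if the mixing cup is disturbed (moved more than 30 mm or tipped) (distance of mixing_cup from where it was at the start of the episode above 0.03 m or angle between mixing_cup's own z axis and vertical above 0.4 rad).
It also fails if it takes over 128 s, if anything falls off the work surface, if the arm or the gripper's body presses on something with over 40 N, if the wrist force passes 120 N, or if a joint passes its speed limit or range.

## Working session

There is one attempt and no reset: what is moved stays moved. The work goes in short steps, Python scripts to look and compute and a shell command to move; the robot and the scene stay as the last step left them, time stands still between calls to the robot, and variables do not carry over. Pictures are saved under pics/ and viewed, at most 14 in all, crops included, and the job is handed in when it is done.

```bash
mkdir -p pics; ls; cat > h.py <<'E'
import numpy as np,cv2
from workcell import sensors,cams,r,spot_in
def look(n):
    im,d=cams.get_image(n);return im,d
def world(n,px,d=None,z=None):
    c=cams.calibration(n);K=np.array(c['mtx']);D=np.array(c['distortion']);R=np.array(c['R']);t=np.array(c['t'])
    u=cv2.undistortPoints(np.array(px,float).reshape(-1,1,2),K,D).reshape(-1,2)
    ray=np.c_[u,np.ones(len(u))]
    if z is not None:
        o=-R.T@t; w=ray@R; s=(z-o[2])/w[:,2]; return o+w*s[:,None]
    return (ray*np.array(d).reshape(-1,1)-t)@R
E
python3 - <<'E'
from h import *
o=sensors.get_obs();print({k:np.round(v,3) for k,v in o.items()},r.tip_extent)
for n in('top','side'):
    im,d=look(n);cv2.imwrite(f'pics/{n}0.png',im[:,:,::-1]);c=cams.calibration(n);print(n,np.round(-np.array(c['R']).T@c['t'],3),np.round(c['R'],2).tolist())
    for k in ['blue_tin_1_mid','red_bottle_1_mid','white_cup_mid','tray_blue','tray_red','tray_white','mixing_cup','return_shelf']:
        for s in spot_in(k,n):
            p=s['pixel'];q=d[int(p[1]),int(p[0])];print(k,round(s['conf'],2),np.round(p,1),np.round(world(n,[p],[q])[0],3))
E
```

```text
pics
{'time_s': np.float64(0.0), 'qpos': array([-72.141,  27.376,   1.281,  89.179,  -0.658,  63.561,  -4.761]), 'joint_vel': array([-0.035,  0.07 ,  0.044,  0.064,  0.031, -0.006,  0.048]), 'joint_torque': array([ 0.0000e+00, -5.9646e+01,  1.6080e+00, -2.8120e+01,  1.2000e-02,
        9.0000e-03,  0.0000e+00]), 'position': array([0.275, 0.616, 0.404]), 'tool_rot': array([-1.79892e+02,  9.00000e-03,  1.55948e+02]), 'force': array([-0.328, -0.35 ,  0.007]), 'torque': array([-0.013, -0.053,  0.015]), 'grip_force': np.float64(0.0), 'gripper_width': np.float64(0.085)} 0.1734
top [0.442 0.081 1.085] [[0.0, -1.0, -0.0], [-0.99, -0.0, -0.13], [0.13, 0.0, -0.99]]
blue_tin_1_mid 0.84 [299.9 168.2] [0.635 0.118 0.125]
red_bottle_1_mid 0.72 [341.2 166.9] [0.638 0.026 0.123]
white_cup_mid 0.55 [378.5 170.2] [ 0.635 -0.059  0.104]
tray_blue 0.67 [256.7 248.8] [0.459 0.223 0.026]
tray_red 0.68 [349.5 245.5] [0.468 0.002 0.018]
tray_white 0.57 [439.1 251.6] [ 0.453 -0.213  0.02 ]
mixing_cup 0.7 [179.1 186.1] [0.612 0.419 0.013]
return_shelf 0.93 [343.8 177.9] [0.618 0.019 0.097]
side [ 0.283 -0.813  0.821] [[0.96, -0.29, 0.01], [-0.17, -0.6, -0.78], [0.23, 0.75, -0.62]]
blue_tin_1_mid 0.73 [344.6 191. ] [0.632 0.1   0.087]
red_bottle_1_mid 0.71 [362.7 211.2] [ 0.643 -0.002  0.097]
white_cup_mid 0.58 [377.4 240.4] [ 0.642 -0.099  0.088]
tray_blue 0.6 [268.8 197.9] [0.453 0.218 0.015]
tray_blue 0.45 [304.1 143.7] [0.593 0.355 0.086]
tray_red 0.62 [294.7 252.7] [ 0.47  -0.005  0.008]
tray_red 0.38 [301.  143.9] [0.584 0.357 0.086]
tray_white 0.69 [313.9 320.6] [ 0.458 -0.214  0.007]
mixing_cup 0.79 [300.2 145. ] [0.583 0.361 0.08 ]
return_shelf 0.72 [369.7 255.9] [ 0.629 -0.095  0.038]
```

View pics/top0.png

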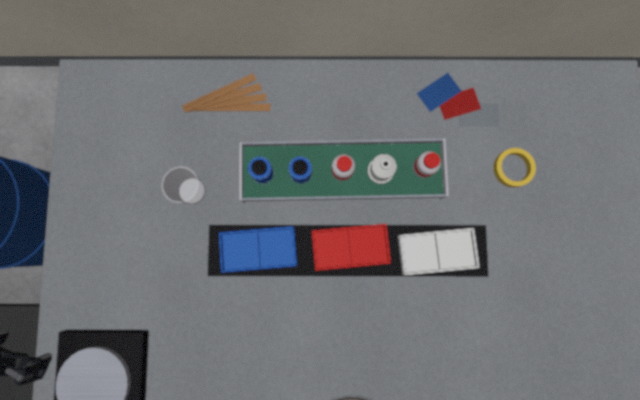

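View pics/side0.png

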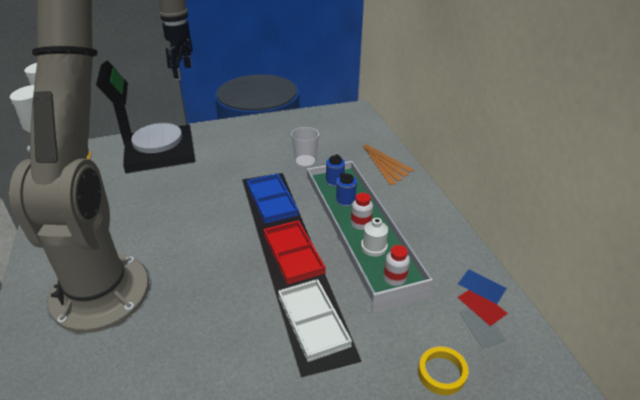

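Top: tins at about (260,168) and (300,168), bottles at (344,166) and (429,163), cup at (382,168). The trays run left to right blue (258,249), red (350,247), white (439,251), each slightly rotated. The side view agrees; the mixing cup is at (305,145), left of the shelf.

```bash
cat > meas.py <<'E'
from h import *
def tops(n):
    im,d=look(n);v,u=np.mgrid[0:400,0:640];P=world(n,np.c_[u.ravel(),v.ravel()],d.ravel()).reshape(400,640,3)
    return im,d,P
def things(P,lo=.108,hi=.14):
    m=((P[...,2]>lo)&(P[...,2]<hi)&(P[...,0]>.35)&(P[...,0]<.72)&(abs(P[...,1])<.36)).astype(np.uint8)
    k,l,s,c=cv2.connectedComponentsWithStats(m)
    return [(s[i,4],c[i],P[l==i]) for i in range(1,k) if s[i,4]>20]
E
python3 - <<'E'
from meas import *
im,d,P=tops('top')
for a,c,q in things(P): 
    print(a,np.round(c,1),'depth mean',np.round(q.mean(0),4),'mid-range',np.round((np.percentile(q,2,0)+np.percentile(q,98,0))/2,4),'ray z=.123',np.round(world('top',[c],z=.122)[0,:2],4))
hsv=cv2.cvtColor(im,cv2.COLOR_RGB2HSV)
for n,(a,b) in {'blue':((100,120,60),(125,255,255)),'red':((170,120,60),(180,255,255)),'white':((0,0,150),(180,60,255))}.items():
    m=cv2.inRange(hsv,a,b)
    if n=='red': m|=cv2.inRange(hsv,(0,120,60),(8,255,255))
    m[:215]=0;m[285:]=0;m[:,:205]=0;m[:,490:]=0
    pts=cv2.findNonZero(m).reshape(-1,2)
    for z in (.003,.025):
        w=world('top',pts,z=z)[:,:2].astype(np.float32);R=cv2.minAreaRect(w*1000);print(n,z,len(pts),np.round(R[0],1),np.round(R[1],1),round(R[2],2),np.round(w.mean(0),4))
# shelf rails
q=P[130:210,230:455].reshape(-1,3);q=q[(q[:,2]>.03)&(q[:,2]<.05)];print('board z',np.median(q[:,2]));print(cv2.minAreaRect((q[:,:2]*1000).astype(np.float32)))
E
```

```text
253 [430.2 161. ] depth mean [ 0.6523 -0.1717  0.1216] mid-range [ 0.6532 -0.1729  0.1179] ray z=.123 [ 0.6523 -0.1716]
242 [343.2 164.3] depth mean [0.6444 0.0218 0.1221] mid-range [0.6449 0.0214 0.1181] ray z=.123 [0.6444 0.0218]
182 [383.9 165.4] depth mean [ 0.6433 -0.0692  0.1163] mid-range [ 0.6444 -0.0702  0.1178] ray z=.123 [ 0.6421 -0.0684]
236 [258.2 167.6] depth mean [0.6377 0.2111 0.1176] mid-range [0.6385 0.2129 0.1175] ray z=.123 [0.6368 0.2105]
225 [299.3 167.7] depth mean [0.6376 0.1195 0.1179] mid-range [0.6384 0.1193 0.1178] ray z=.123 [0.6367 0.1194]
blue 0.003 3303 [459.8 225.2] [103.  190.3] 4.86 [0.4594 0.2255]
blue 0.025 3303 [459.5 222.3] [100.9 186.4] 4.86 [0.459  0.2226]
red 0.003 3273 [465.8  -2.4] [103.3 190.1] 5.54 [ 0.4645 -0.0015]
red 0.025 3273 [465.3  -0.7] [101.2 186.2] 5.54 [4.641e-01 2.000e-04]
white 0.003 2927 [ 454.5 -216.1] [ 96.3 182.9] 5.65 [ 0.454  -0.2147]
white 0.025 2927 [ 454.3 -210.1] [ 94.4 179.2] 5.65 [ 0.4538 -0.2087]
board z 0.04052341638342041
((644.0505981445312, 19.87298583984375), (136.21510314941406, 484.6499328613281), 1.1666996479034424)
```

```bash
python3 -m handwheel '[{"grip":0,"x":-40,"y":-18,"z":4,"wz":6},{"grip":0,"x":-90,"y":-40,"z":8,"wz":13},{"grip":0,"x":-145,"y":-65,"z":13,"wz":20},{"grip":0,"x":-200,"y":-90,"z":18,"wz":27},{"grip":0,"x":-255,"y":-115,"z":22,"wz":34},{"grip":0,"x":-310,"y":-140,"z":28,"wz":42},{"grip":0,"x":-365,"y":-164,"z":33,"wz":50},{"grip":0,"x":-415,"y":-187,"z":37,"wz":56},{"grip":0,"x":-465,"y":-209,"z":41,"wz":62},{"grip":0,"x":-496,"y":-222.5,"z":44,"wz":66}]' 40
```

```text
validation failed for argument at $[0]...
```

```bash
python3 -m handwheel '[{"grip":0,"x":-40,"y":-18,"z":4,"wx":0,"wy":0,"wz":6},{"grip":0,"x":-90,"y":-40,"z":8,"wx":0,"wy":0,"wz":13},{"grip":0,"x":-145,"y":-65,"z":13,"wx":0,"wy":0,"wz":20},{"grip":0,"x":-200,"y":-90,"z":18,"wx":0,"wy":0,"wz":27},{"grip":0,"x":-255,"y":-115,"z":22,"wx":0,"wy":0,"wz":34},{"grip":0,"x":-310,"y":-140,"z":28,"wx":0,"wy":0,"wz":42},{"grip":0,"x":-365,"y":-164,"z":33,"wx":0,"wy":0,"wz":50},{"grip":0,"x":-415,"y":-187,"z":37,"wx":0,"wy":0,"wz":56},{"grip":0,"x":-465,"y":-209,"z":41,"wx":0,"wy":0,"wz":62},{"grip":0,"x":-496,"y":-222.5,"z":44,"wx":0,"wy":0,"wz":66}]' 40
```

```text
time_s: 2.2
position: [0.639, 0.2079, 0.3608]
tool_rot: [179.9, 0.1, 89.6]
force: [-0.6, 0.6, 0.3]
gripper_width: 0.085
grip_force: 0.0
```

```bash
python3 -m handwheel '[{"grip":0,"x":2,"y":-1,"z":15,"wx":0,"wy":0,"wz":0},{"grip":0,"x":3.5,"y":-1,"z":40,"wx":0,"wy":0,"wz":0},{"grip":0,"x":3.5,"y":-1,"z":70,"wx":0,"wy":0,"wz":0},{"grip":0,"x":3.5,"y":-1,"z":95,"wx":0,"wy":0,"wz":0},{"grip":0,"x":3.5,"y":-1,"z":115,"wx":0,"wy":0,"wz":0},{"grip":0,"x":3.5,"y":-1,"z":126,"wx":0,"wy":0,"wz":0},{"grip":0,"x":3.5,"y":-1,"z":126,"wx":0,"wy":0,"wz":0},{"grip":0,"x":3.5,"y":-1,"z":126,"wx":0,"wy":0,"wz":0},{"grip":0,"x":3.5,"y":-1,"z":126,"wx":0,"wy":0,"wz":0},{"grip":0,"x":3.5,"y":-1,"z":126,"wx":0,"wy":0,"wz":0}]' 50
python3 - <<'E'
from h import *
im,d=look('side');cv2.imwrite('pics/s1.png',cv2.resize(im[100:300,240:440,::-1],None,fx=3,fy=3))
E
```

```text
time_s: 3.45
position: [0.6366, 0.2146, 0.2353]
tool_rot: [179.9, -0.0, 89.9]
force: [-0.7, 0.5, -0.3]
gripper_width: 0.0854
grip_force: 0.0
```

View pics/s1.png

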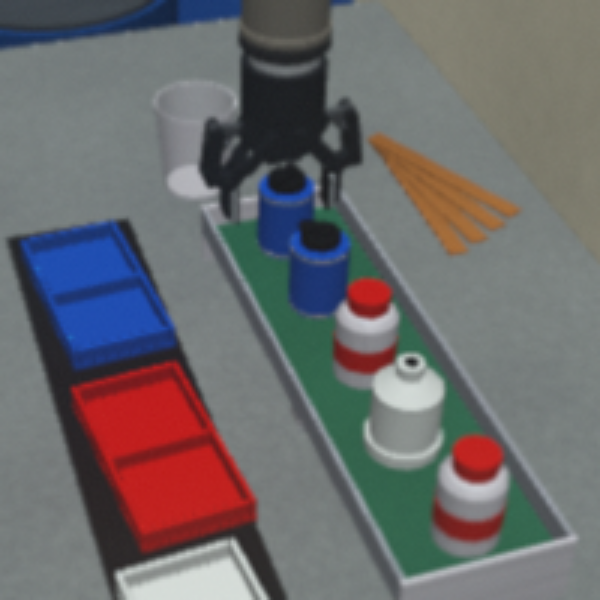

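The crop shows the open fingers straddling the far tin (lid at about (288,180) in the crop), clear of the rails. I'll close on it now.

```bash
python3 -m handwheel '[{"grip":0,"x":-3,"y":0,"z":0,"wx":0,"wy":0,"wz":0},{"grip":0,"x":-3,"y":0,"z":0,"wx":0,"wy":0,"wz":0},{"grip":255,"x":-3,"y":0,"z":0,"wx":0,"wy":0,"wz":0},{"grip":255,"x":-3,"y":0,"z":0,"wx":0,"wy":0,"wz":0},{"grip":255,"x":-3,"y":0,"z":0,"wx":0,"wy":0,"wz":0},{"grip":255,"x":-3,"y":0,"z":0,"wx":0,"wy":0,"wz":0},{"grip":255,"x":-3,"y":0,"z":0,"wx":0,"wy":0,"wz":0},{"grip":255,"x":-3,"y":0,"z":0,"wx":0,"wy":0,"wz":0},{"grip":255,"x":-3,"y":0,"z":0,"wx":0,"wy":0,"wz":0},{"grip":255,"x":-3,"y":0,"z":0,"wx":0,"wy":0,"wz":0}]' 50
```

```text
time_s: 4.75
position: [0.6372, 0.2116, 0.2356]
tool_rot: [179.8, -0.0, 89.9]
force: [2.2, -0.1, 5.9]
gripper_width: 0.051
grip_force: 52.2
```

```bash
python3 -m handwheel '[{"grip":255,"x":0,"y":0,"z":-15,"wx":0,"wy":0,"wz":0},{"grip":255,"x":0,"y":0,"z":-45,"wx":0,"wy":0,"wz":0},{"grip":255,"x":0,"y":0,"z":-75,"wx":0,"wy":0,"wz":0},{"grip":255,"x":5,"y":-15,"z":-95,"wx":0,"wy":0,"wz":0},{"grip":255,"x":15,"y":-45,"z":-100,"wx":0,"wy":0,"wz":0},{"grip":255,"x":25,"y":-85,"z":-100,"wx":0,"wy":0,"wz":0},{"grip":255,"x":37,"y":-125,"z":-100,"wx":0,"wy":0,"wz":0},{"grip":255,"x":48,"y":-160,"z":-100,"wx":0,"wy":0,"wz":0},{"grip":255,"x":54.6,"y":-181.6,"z":-100,"wx":0,"wy":0,"wz":0},{"grip":255,"x":54.6,"y":-181.6,"z":-100,"wx":0,"wy":0,"wz":0}]' 50
```

```text
time_s: 6.0
position: [0.4525, 0.2669, 0.3344]
tool_rot: [-179.8, 0.0, 90.1]
force: [0.8, -0.1, -1.8]
gripper_width: 0.0509
grip_force: 52.7
```

```bash
python3 -m handwheel '[{"grip":255,"x":0,"y":1,"z":15,"wx":0,"wy":0,"wz":0},{"grip":255,"x":0,"y":2,"z":45,"wx":0,"wy":0,"wz":0},{"grip":255,"x":0,"y":2,"z":75,"wx":0,"wy":0,"wz":0},{"grip":255,"x":0,"y":2,"z":100,"wx":0,"wy":0,"wz":0},{"grip":255,"x":0,"y":2,"z":115,"wx":0,"wy":0,"wz":0},{"grip":255,"x":0,"y":2,"z":123,"wx":0,"wy":0,"wz":0},{"grip":255,"x":0,"y":2,"z":128,"wx":0,"wy":0,"wz":0},{"grip":255,"x":0,"y":2,"z":131,"wx":0,"wy":0,"wz":0},{"grip":255,"x":0,"y":2,"z":131,"wx":0,"wy":0,"wz":0},{"grip":255,"x":0,"y":2,"z":131,"wx":0,"wy":0,"wz":0}]' 50
python3 - <<'E'
from h import *
im,d=look('side');cv2.imwrite('pics/s2.png',cv2.resize(im[120:280,200:400,::-1],None,fx=3,fy=3))
E
```

```text
time_s: 7.25
position: [0.4569, 0.2665, 0.2041]
tool_rot: [180.0, -0.0, 90.0]
force: [0.2, -0.1, -1.6]
gripper_width: 0.0509
grip_force: 52.6
```

View pics/s2.png

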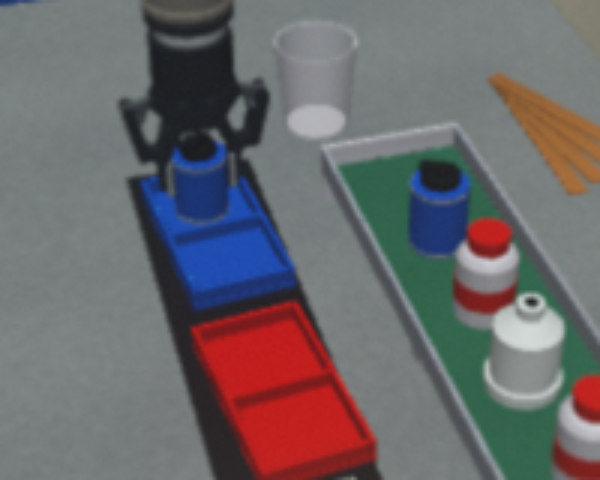

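The tin is in the far bay of the blue tray, at about (200,185) in the crop. I'll release it and rise.

```bash
python3 -m handwheel '[{"grip":255,"x":0,"y":0,"z":0.5,"wx":0,"wy":0,"wz":0},{"grip":120,"x":0,"y":0,"z":0.5,"wx":0,"wy":0,"wz":0},{"grip":60,"x":0,"y":0,"z":0.5,"wx":0,"wy":0,"wz":0},{"grip":0,"x":0,"y":0,"z":0.5,"wx":0,"wy":0,"wz":0},{"grip":0,"x":0,"y":0,"z":0.5,"wx":0,"wy":0,"wz":0},{"grip":0,"x":0,"y":0,"z":0.5,"wx":0,"wy":0,"wz":0},{"grip":0,"x":0,"y":0,"z":-15,"wx":0,"wy":0,"wz":0},{"grip":0,"x":0,"y":0,"z":-50,"wx":0,"wy":0,"wz":0},{"grip":0,"x":0,"y":0,"z":-100,"wx":0,"wy":0,"wz":0},{"grip":0,"x":0,"y":0,"z":-140,"wx":0,"wy":0,"wz":0}]' 50
python3 -m handwheel '[{"grip":0,"x":-15,"y":20,"z":-10,"wx":0,"wy":0,"wz":0},{"grip":0,"x":-45,"y":55,"z":-15,"wx":0,"wy":0,"wz":0},{"grip":0,"x":-80,"y":95,"z":-15,"wx":0,"wy":0,"wz":0},{"grip":0,"x":-110,"y":135,"z":-15,"wx":0,"wy":0,"wz":0},{"grip":0,"x":-135,"y":165,"z":-15,"wx":0,"wy":0,"wz":0},{"grip":0,"x":-147,"y":180,"z":-10,"wx":0,"wy":0,"wz":0},{"grip":0,"x":-147,"y":180,"z":10,"wx":0,"wy":0,"wz":0},{"grip":0,"x":-147,"y":180,"z":40,"wx":0,"wy":0,"wz":0},{"grip":0,"x":-147,"y":180,"z":65,"wx":0,"wy":0,"wz":0},{"grip":0,"x":-147,"y":180,"z":85,"wx":0,"wy":0,"wz":0}]' 50
python3 - <<'E'
from h import *
im,d=look('side');cv2.imwrite('pics/s3.png',cv2.resize(im[120:280,200:400,::-1],None,fx=3,fy=3))
E
```

```text
time_s: 8.55
position: [0.4569, 0.2661, 0.3466]
tool_rot: [179.9, -0.1, 89.9]
force: [0.4, 1.1, 0.6]
gripper_width: 0.0854
grip_force: 0.0
time_s: 9.8
position: [0.6349, 0.1211, 0.2564]
tool_rot: [-179.8, -0.0, 90.1]
force: [0.5, -0.9, 0.2]
gripper_width: 0.0855
grip_force: 0.0
```

View pics/s3.png

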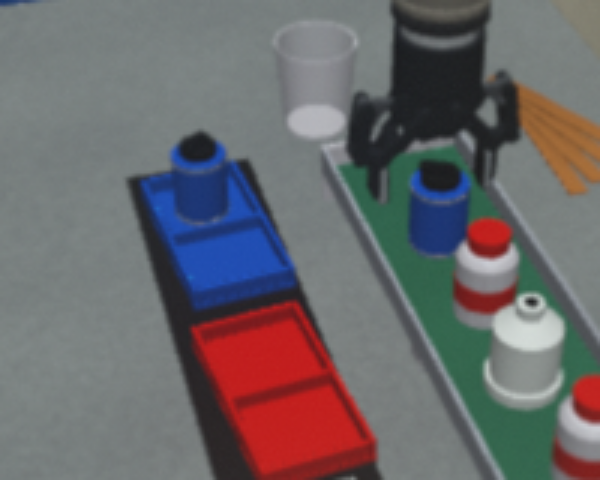

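The first tin stands upright in its bay (200,180), and the fingers straddle the second tin (440,205). Next: lower and grip.

```bash
python3 -m handwheel '[{"grip":0,"x":-1,"y":1,"z":12,"wx":0,"wy":0,"wz":0},{"grip":0,"x":-1,"y":1,"z":21,"wx":0,"wy":0,"wz":0},{"grip":0,"x":-1,"y":1,"z":21,"wx":0,"wy":0,"wz":0},{"grip":255,"x":-1,"y":1,"z":21,"wx":0,"wy":0,"wz":0},{"grip":255,"x":-1,"y":1,"z":21,"wx":0,"wy":0,"wz":0},{"grip":255,"x":-1,"y":1,"z":21,"wx":0,"wy":0,"wz":0},{"grip":255,"x":-1,"y":1,"z":21,"wx":0,"wy":0,"wz":0},{"grip":255,"x":-1,"y":1,"z":21,"wx":0,"wy":0,"wz":0},{"grip":255,"x":-1,"y":1,"z":21,"wx":0,"wy":0,"wz":0},{"grip":255,"x":-1,"y":1,"z":21,"wx":0,"wy":0,"wz":0}]' 50
```

```text
time_s: 11.1
position: [0.6389, 0.1181, 0.2393]
tool_rot: [179.8, -0.0, 89.9]
force: [3.3, -1.4, 6.3]
gripper_width: 0.0506
grip_force: 51.8
```

```bash
python3 -m handwheel '[{"grip":255,"x":0,"y":0,"z":-15,"wx":0,"wy":0,"wz":0},{"grip":255,"x":0,"y":0,"z":-45,"wx":0,"wy":0,"wz":0},{"grip":255,"x":0,"y":0,"z":-75,"wx":0,"wy":0,"wz":0},{"grip":255,"x":5,"y":-15,"z":-95,"wx":0,"wy":0,"wz":0},{"grip":255,"x":15,"y":-45,"z":-100,"wx":0,"wy":0,"wz":0},{"grip":255,"x":28,"y":-85,"z":-100,"wx":0,"wy":0,"wz":0},{"grip":255,"x":41,"y":-122,"z":-100,"wx":0,"wy":0,"wz":0},{"grip":255,"x":53,"y":-155,"z":-100,"wx":0,"wy":0,"wz":0},{"grip":255,"x":60.5,"y":-176,"z":-100,"wx":0,"wy":0,"wz":0},{"grip":255,"x":60.5,"y":-176,"z":-100,"wx":0,"wy":0,"wz":0}]' 50
python3 -m handwheel '[{"grip":255,"x":0,"y":1,"z":15,"wx":0,"wy":0,"wz":0},{"grip":255,"x":0,"y":1,"z":45,"wx":0,"wy":0,"wz":0},{"grip":255,"x":0,"y":1,"z":75,"wx":0,"wy":0,"wz":0},{"grip":255,"x":0,"y":1,"z":100,"wx":0,"wy":0,"wz":0},{"grip":255,"x":0,"y":1,"z":115,"wx":0,"wy":0,"wz":0},{"grip":255,"x":0,"y":1,"z":123,"wx":0,"wy":0,"wz":0},{"grip":255,"x":0,"y":1,"z":127,"wx":0,"wy":0,"wz":0},{"grip":255,"x":0,"y":1,"z":129.5,"wx":0,"wy":0,"wz":0},{"grip":255,"x":0,"y":1,"z":129.5,"wx":0,"wy":0,"wz":0},{"grip":255,"x":0,"y":1,"z":129.5,"wx":0,"wy":0,"wz":0}]' 50
```

```text
time_s: 12.35
position: [0.4597, 0.1792, 0.3376]
tool_rot: [-179.8, 0.0, 90.1]
force: [0.2, -0.6, -3.3]
gripper_width: 0.0508
grip_force: 53.0
time_s: 13.6
position: [0.4629, 0.179, 0.2086]
tool_rot: [180.0, -0.0, 90.0]
force: [0.3, 0.6, -3.5]
gripper_width: 0.0509
grip_force: 53.1
```

```bash
python3 -m handwheel '[{"grip":255,"x":0,"y":0,"z":1.3,"wx":0,"wy":0,"wz":0},{"grip":255,"x":0,"y":0,"z":1.3,"wx":0,"wy":0,"wz":0},{"grip":120,"x":0,"y":0,"z":1.3,"wx":0,"wy":0,"wz":0},{"grip":60,"x":0,"y":0,"z":1.3,"wx":0,"wy":0,"wz":0},{"grip":0,"x":0,"y":0,"z":1.3,"wx":0,"wy":0,"wz":0},{"grip":0,"x":0,"y":0,"z":1.3,"wx":0,"wy":0,"wz":0},{"grip":0,"x":0,"y":0,"z":-15,"wx":0,"wy":0,"wz":0},{"grip":0,"x":0,"y":0,"z":-50,"wx":0,"wy":0,"wz":0},{"grip":0,"x":0,"y":0,"z":-100,"wx":0,"wy":0,"wz":0},{"grip":0,"x":0,"y":0,"z":-140,"wx":0,"wy":0,"wz":0}]' 50
python3 -m handwheel '[{"grip":0,"x":-15,"y":20,"z":-10,"wx":0,"wy":0,"wz":0},{"grip":0,"x":-45,"y":55,"z":-15,"wx":0,"wy":0,"wz":0},{"grip":0,"x":-80,"y":95,"z":-15,"wx":0,"wy":0,"wz":0},{"grip":0,"x":-115,"y":135,"z":-15,"wx":0,"wy":0,"wz":0},{"grip":0,"x":-143,"y":165,"z":-15,"wx":0,"wy":0,"wz":0},{"grip":0,"x":-157,"y":181.5,"z":-10,"wx":0,"wy":0,"wz":0},{"grip":0,"x":-157,"y":181.5,"z":10,"wx":0,"wy":0,"wz":0},{"grip":0,"x":-157,"y":181.5,"z":40,"wx":0,"wy":0,"wz":0},{"grip":0,"x":-157,"y":181.5,"z":65,"wx":0,"wy":0,"wz":0},{"grip":0,"x":-157,"y":181.5,"z":85,"wx":0,"wy":0,"wz":0}]' 50
python3 - <<'E'
from h import *
im,d=look('side');cv2.imwrite('pics/s4.png',cv2.resize(im[140:340,240:440,::-1],None,fx=3,fy=3))
E
```

```text
time_s: 14.85
position: [0.4628, 0.1785, 0.351]
tool_rot: [179.9, -0.1, 89.9]
force: [0.0, -0.1, -0.2]
gripper_width: 0.0852
grip_force: 0.0
time_s: 16.1
position: [0.6425, 0.0237, 0.2609]
tool_rot: [-179.8, -0.1, 90.1]
force: [-0.4, 0.6, 0.1]
gripper_width: 0.0852
grip_force: 0.0
```

View pics/s4.png

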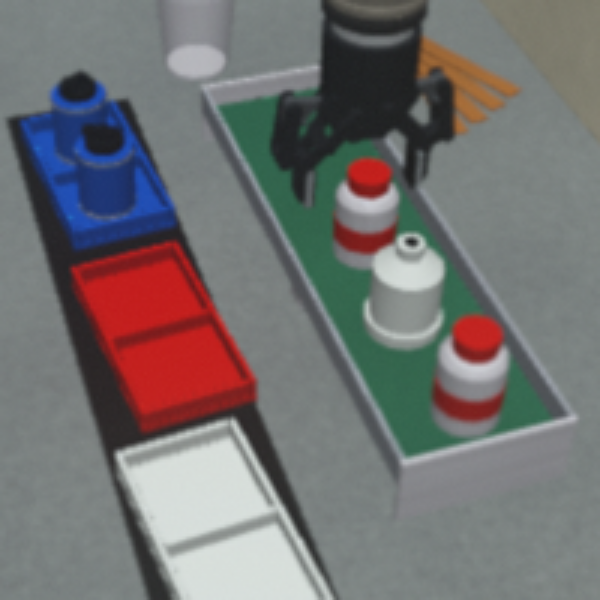

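Both tins stand in their bays at (80,120) and (105,170), and the fingers are over the first bottle (370,210).

```bash
python3 -m handwheel '[{"grip":0,"x":0,"y":1,"z":15,"wx":0,"wy":0,"wz":0},{"grip":0,"x":0,"y":0,"z":25,"wx":0,"wy":0,"wz":0},{"grip":0,"x":0,"y":0,"z":29,"wx":0,"wy":0,"wz":0},{"grip":255,"x":0,"y":0,"z":29,"wx":0,"wy":0,"wz":0},{"grip":255,"x":0,"y":0,"z":29,"wx":0,"wy":0,"wz":0},{"grip":255,"x":0,"y":0,"z":29,"wx":0,"wy":0,"wz":0},{"grip":255,"x":0,"y":0,"z":29,"wx":0,"wy":0,"wz":0},{"grip":255,"x":0,"y":0,"z":29,"wx":0,"wy":0,"wz":0},{"grip":255,"x":0,"y":0,"z":29,"wx":0,"wy":0,"wz":0},{"grip":255,"x":0,"y":0,"z":29,"wx":0,"wy":0,"wz":0}]' 50
```

```text
time_s: 17.4
position: [0.6452, 0.0215, 0.2356]
tool_rot: [179.8, -0.0, 89.9]
force: [2.8, -0.5, 5.7]
gripper_width: 0.051
grip_force: 52.2
```

```bash
python3 -m handwheel '[{"grip":255,"x":0,"y":0,"z":-15,"wx":0,"wy":0,"wz":0},{"grip":255,"x":0,"y":0,"z":-45,"wx":0,"wy":0,"wz":0},{"grip":255,"x":0,"y":0,"z":-75,"wx":0,"wy":0,"wz":0},{"grip":255,"x":2,"y":-15,"z":-95,"wx":0,"wy":0,"wz":0},{"grip":255,"x":6,"y":-45,"z":-100,"wx":0,"wy":0,"wz":0},{"grip":255,"x":11,"y":-85,"z":-100,"wx":0,"wy":0,"wz":0},{"grip":255,"x":15,"y":-125,"z":-100,"wx":0,"wy":0,"wz":0},{"grip":255,"x":19,"y":-162,"z":-100,"wx":0,"wy":0,"wz":0},{"grip":255,"x":22,"y":-184,"z":-100,"wx":0,"wy":0,"wz":0},{"grip":255,"x":22,"y":-184,"z":-100,"wx":0,"wy":0,"wz":0}]' 50
python3 -m handwheel '[{"grip":255,"x":0,"y":0,"z":15,"wx":0,"wy":0,"wz":0},{"grip":255,"x":0,"y":0,"z":45,"wx":0,"wy":0,"wz":0},{"grip":255,"x":0,"y":0,"z":75,"wx":0,"wy":0,"wz":0},{"grip":255,"x":0,"y":0,"z":100,"wx":0,"wy":0,"wz":0},{"grip":255,"x":0,"y":0,"z":115,"wx":0,"wy":0,"wz":0},{"grip":255,"x":0,"y":0,"z":123,"wx":0,"wy":0,"wz":0},{"grip":255,"x":0,"y":0,"z":128,"wx":0,"wy":0,"wz":0},{"grip":255,"x":0,"y":0,"z":130.5,"wx":0,"wy":0,"wz":0},{"grip":255,"x":0,"y":0,"z":130.5,"wx":0,"wy":0,"wz":0},{"grip":255,"x":0,"y":0,"z":130.5,"wx":0,"wy":0,"wz":0}]' 50
```

```text
time_s: 18.65
position: [0.4582, 0.0438, 0.3342]
tool_rot: [-179.9, -0.0, 90.0]
force: [0.7, -0.1, -3.5]
gripper_width: 0.0508
grip_force: 52.8
time_s: 19.9
position: [0.4603, 0.0439, 0.2041]
tool_rot: [180.0, -0.0, 89.9]
force: [-0.1, -0.6, -2.3]
gripper_width: 0.051
grip_force: 52.7
```

```bash
python3 -m handwheel '[{"grip":255,"x":0,"y":0,"z":0.7,"wx":0,"wy":0,"wz":0},{"grip":255,"x":0,"y":0,"z":0.7,"wx":0,"wy":0,"wz":0},{"grip":120,"x":0,"y":0,"z":0.7,"wx":0,"wy":0,"wz":0},{"grip":60,"x":0,"y":0,"z":0.7,"wx":0,"wy":0,"wz":0},{"grip":0,"x":0,"y":0,"z":0.7,"wx":0,"wy":0,"wz":0},{"grip":0,"x":0,"y":0,"z":0.7,"wx":0,"wy":0,"wz":0},{"grip":0,"x":0,"y":0,"z":-15,"wx":0,"wy":0,"wz":0},{"grip":0,"x":0,"y":0,"z":-50,"wx":0,"wy":0,"wz":0},{"grip":0,"x":0,"y":0,"z":-100,"wx":0,"wy":0,"wz":0},{"grip":0,"x":0,"y":0,"z":-140,"wx":0,"wy":0,"wz":0}]' 50
python3 -m handwheel '[{"grip":0,"x":-20,"y":18,"z":-10,"wx":0,"wy":0,"wz":0},{"grip":0,"x":-60,"y":53,"z":-15,"wx":0,"wy":0,"wz":0},{"grip":0,"x":-100,"y":89,"z":-15,"wx":0,"wy":0,"wz":0},{"grip":0,"x":-140,"y":125,"z":-15,"wx":0,"wy":0,"wz":0},{"grip":0,"x":-175,"y":156,"z":-15,"wx":0,"wy":0,"wz":0},{"grip":0,"x":-205,"y":183,"z":-15,"wx":0,"wy":0,"wz":0},{"grip":0,"x":-216,"y":192,"z":-10,"wx":0,"wy":0,"wz":0},{"grip":0,"x":-216,"y":192,"z":15,"wx":0,"wy":0,"wz":0},{"grip":0,"x":-216,"y":192,"z":50,"wx":0,"wy":0,"wz":0},{"grip":0,"x":-216,"y":192,"z":80,"wx":0,"wy":0,"wz":0}]' 50
python3 - <<'E'
from h import *
im,d=look('side');cv2.imwrite('pics/s5.png',cv2.resize(im[140:340,240:440,::-1],None,fx=3,fy=3))
E
```

```text
time_s: 21.15
position: [0.4601, 0.0435, 0.3463]
tool_rot: [179.9, -0.0, 89.9]
force: [0.1, 0.4, 0.1]
gripper_width: 0.0857
grip_force: 0.0
time_s: 22.4
position: [0.6512, -0.171, 0.2629]
tool_rot: [-179.9, -0.1, 90.0]
force: [-0.7, 0.7, -0.4]
gripper_width: 0.0855
grip_force: 0.0
```

View pics/s5.png

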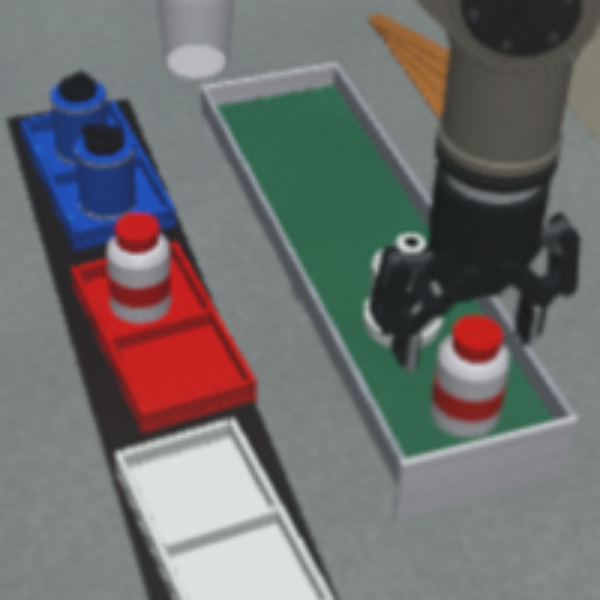

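The first bottle stands in the far red bay (138,270), and the gripper is above the second bottle (475,375).

```bash
python3 -m handwheel '[{"grip":0,"x":0,"y":0,"z":15,"wx":0,"wy":0,"wz":0},{"grip":0,"x":0,"y":0,"z":25,"wx":0,"wy":0,"wz":0},{"grip":0,"x":0,"y":0,"z":31,"wx":0,"wy":0,"wz":0},{"grip":255,"x":0,"y":0,"z":31,"wx":0,"wy":0,"wz":0},{"grip":255,"x":0,"y":0,"z":31,"wx":0,"wy":0,"wz":0},{"grip":255,"x":0,"y":0,"z":31,"wx":0,"wy":0,"wz":0},{"grip":255,"x":0,"y":0,"z":31,"wx":0,"wy":0,"wz":0},{"grip":255,"x":0,"y":0,"z":31,"wx":0,"wy":0,"wz":0},{"grip":255,"x":0,"y":0,"z":31,"wx":0,"wy":0,"wz":0},{"grip":255,"x":0,"y":0,"z":31,"wx":0,"wy":0,"wz":0}]' 50
```

```text
time_s: 23.7
position: [0.6527, -0.1726, 0.234]
tool_rot: [179.8, 0.0, 89.9]
force: [1.8, 0.3, 6.3]
gripper_width: 0.0512
grip_force: 52.6
```

```bash
python3 -m handwheel '[{"grip":255,"x":0,"y":0,"z":-15,"wx":0,"wy":0,"wz":0},{"grip":255,"x":0,"y":0,"z":-45,"wx":0,"wy":0,"wz":0},{"grip":255,"x":0,"y":0,"z":-75,"wx":0,"wy":0,"wz":0},{"grip":255,"x":8,"y":-15,"z":-95,"wx":0,"wy":0,"wz":0},{"grip":255,"x":28,"y":-45,"z":-100,"wx":0,"wy":0,"wz":0},{"grip":255,"x":55,"y":-83,"z":-100,"wx":0,"wy":0,"wz":0},{"grip":255,"x":85,"y":-123,"z":-100,"wx":0,"wy":0,"wz":0},{"grip":255,"x":113,"y":-162,"z":-100,"wx":0,"wy":0,"wz":0},{"grip":255,"x":128.5,"y":-183.5,"z":-100,"wx":0,"wy":0,"wz":0},{"grip":255,"x":128.5,"y":-183.5,"z":-100,"wx":0,"wy":0,"wz":0}]' 50
python3 -m handwheel '[{"grip":255,"x":0,"y":0,"z":15,"wx":0,"wy":0,"wz":0},{"grip":255,"x":0,"y":0,"z":45,"wx":0,"wy":0,"wz":0},{"grip":255,"x":0,"y":0,"z":75,"wx":0,"wy":0,"wz":0},{"grip":255,"x":0,"y":0,"z":100,"wx":0,"wy":0,"wz":0},{"grip":255,"x":0,"y":0,"z":115,"wx":0,"wy":0,"wz":0},{"grip":255,"x":0,"y":0,"z":123,"wx":0,"wy":0,"wz":0},{"grip":255,"x":0,"y":0,"z":128,"wx":0,"wy":0,"wz":0},{"grip":255,"x":0,"y":0,"z":130,"wx":0,"wy":0,"wz":0},{"grip":255,"x":0,"y":0,"z":130,"wx":0,"wy":0,"wz":0},{"grip":255,"x":0,"y":0,"z":130,"wx":0,"wy":0,"wz":0}]' 50
```

```text
time_s: 24.95
position: [0.4666, -0.0427, 0.3328]
tool_rot: [-179.9, -0.1, 90.1]
force: [0.4, -0.8, -1.5]
gripper_width: 0.0508
grip_force: 52.5
time_s: 26.2
position: [0.4687, -0.0436, 0.2031]
tool_rot: [179.9, -0.0, 90.0]
force: [0.4, 0.6, -2.1]
gripper_width: 0.0509
grip_force: 52.5
```

```bash
python3 -m handwheel '[{"grip":255,"x":0,"y":0,"z":1,"wx":0,"wy":0,"wz":0},{"grip":255,"x":0,"y":0,"z":1,"wx":0,"wy":0,"wz":0},{"grip":120,"x":0,"y":0,"z":1,"wx":0,"wy":0,"wz":0},{"grip":60,"x":0,"y":0,"z":1,"wx":0,"wy":0,"wz":0},{"grip":0,"x":0,"y":0,"z":1,"wx":0,"wy":0,"wz":0},{"grip":0,"x":0,"y":0,"z":1,"wx":0,"wy":0,"wz":0},{"grip":0,"x":0,"y":0,"z":-15,"wx":0,"wy":0,"wz":0},{"grip":0,"x":0,"y":0,"z":-50,"wx":0,"wy":0,"wz":0},{"grip":0,"x":0,"y":0,"z":-100,"wx":0,"wy":0,"wz":0},{"grip":0,"x":0,"y":0,"z":-140,"wx":0,"wy":0,"wz":0}]' 50
python3 -m handwheel '[{"grip":0,"x":-2,"y":20,"z":-10,"wx":0,"wy":0,"wz":0},{"grip":0,"x":-8,"y":55,"z":-15,"wx":0,"wy":0,"wz":0},{"grip":0,"x":-14,"y":95,"z":-15,"wx":0,"wy":0,"wz":0},{"grip":0,"x":-20,"y":135,"z":-15,"wx":0,"wy":0,"wz":0},{"grip":0,"x":-24,"y":164,"z":-15,"wx":0,"wy":0,"wz":0},{"grip":0,"x":-25.5,"y":174,"z":-10,"wx":0,"wy":0,"wz":0},{"grip":0,"x":-25.5,"y":174,"z":10,"wx":0,"wy":0,"wz":0},{"grip":0,"x":-25.5,"y":174,"z":40,"wx":0,"wy":0,"wz":0},{"grip":0,"x":-25.5,"y":174,"z":65,"wx":0,"wy":0,"wz":0},{"grip":0,"x":-25.5,"y":174,"z":80,"wx":0,"wy":0,"wz":0}]' 50
python3 - <<'E'
from h import *
im,d=look('side');cv2.imwrite('pics/s6.png',cv2.resize(im[140:340,240:440,::-1],None,fx=3,fy=3))
E
```

```text
time_s: 27.45
position: [0.4684, -0.0441, 0.3452]
tool_rot: [179.9, -0.0, 89.9]
force: [0.5, 1.2, 0.3]
gripper_width: 0.0852
grip_force: 0.0
time_s: 28.7
position: [0.6407, -0.069, 0.2606]
tool_rot: [-179.8, -0.0, 89.9]
force: [-0.5, -0.1, -0.1]
gripper_width: 0.0857
grip_force: 0.0
```

View pics/s6.png

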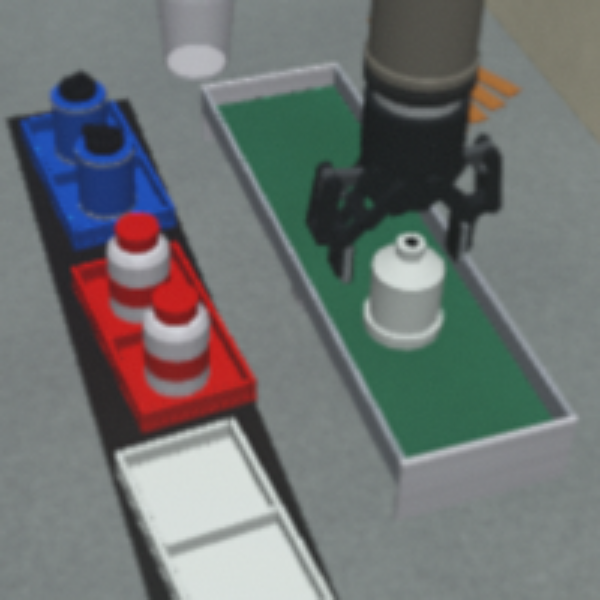

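Both bottles are in the red bays at (138,270) and (177,345), and the fingers are over the cup (405,290).

```bash
python3 -m handwheel '[{"grip":0,"x":0,"y":1,"z":15,"wx":0,"wy":0,"wz":0},{"grip":0,"x":0,"y":0,"z":25,"wx":0,"wy":0,"wz":0},{"grip":0,"x":0,"y":0,"z":28,"wx":0,"wy":0,"wz":0},{"grip":255,"x":0,"y":0,"z":28,"wx":0,"wy":0,"wz":0},{"grip":255,"x":0,"y":0,"z":28,"wx":0,"wy":0,"wz":0},{"grip":255,"x":0,"y":0,"z":28,"wx":0,"wy":0,"wz":0},{"grip":255,"x":0,"y":0,"z":28,"wx":0,"wy":0,"wz":0},{"grip":255,"x":0,"y":0,"z":28,"wx":0,"wy":0,"wz":0},{"grip":255,"x":0,"y":0,"z":28,"wx":0,"wy":0,"wz":0},{"grip":255,"x":0,"y":0,"z":28,"wx":0,"wy":0,"wz":0}]' 40
```

```text
time_s: 30.0
position: [0.6432, -0.0695, 0.2358]
tool_rot: [179.9, 0.0, 89.9]
force: [1.4, -0.6, 6.0]
gripper_width: 0.0549
grip_force: 43.0
```

```bash
python3 -m handwheel '[{"grip":255,"x":0,"y":0,"z":-15,"wx":0,"wy":0,"wz":0},{"grip":255,"x":0,"y":0,"z":-45,"wx":0,"wy":0,"wz":0},{"grip":255,"x":0,"y":0,"z":-75,"wx":0,"wy":0,"wz":0},{"grip":255,"x":-7,"y":-15,"z":-95,"wx":0,"wy":0,"wz":0},{"grip":255,"x":-22,"y":-45,"z":-100,"wx":0,"wy":0,"wz":0},{"grip":255,"x":-43,"y":-87,"z":-100,"wx":0,"wy":0,"wz":0},{"grip":255,"x":-65,"y":-130,"z":-100,"wx":0,"wy":0,"wz":0},{"grip":255,"x":-85,"y":-170,"z":-100,"wx":0,"wy":0,"wz":0},{"grip":255,"x":-96,"y":-193,"z":-100,"wx":0,"wy":0,"wz":0},{"grip":255,"x":-96,"y":-193,"z":-100,"wx":0,"wy":0,"wz":0}]' 40
python3 -m handwheel '[{"grip":255,"x":0,"y":0,"z":15,"wx":0,"wy":0,"wz":0},{"grip":255,"x":0,"y":0,"z":45,"wx":0,"wy":0,"wz":0},{"grip":255,"x":0,"y":0,"z":75,"wx":0,"wy":0,"wz":0},{"grip":255,"x":0,"y":0,"z":100,"wx":0,"wy":0,"wz":0},{"grip":255,"x":0,"y":0,"z":115,"wx":0,"wy":0,"wz":0},{"grip":255,"x":0,"y":0,"z":123,"wx":0,"wy":0,"wz":0},{"grip":255,"x":0,"y":0,"z":128,"wx":0,"wy":0,"wz":0},{"grip":255,"x":0,"y":0,"z":130,"wx":0,"wy":0,"wz":0},{"grip":255,"x":0,"y":0,"z":130,"wx":0,"wy":0,"wz":0},{"grip":255,"x":0,"y":0,"z":130,"wx":0,"wy":0,"wz":0}]' 40
```

```text
time_s: 31.25
position: [0.4472, -0.1662, 0.335]
tool_rot: [-179.9, -0.1, 89.8]
force: [0.3, 0.4, -0.3]
gripper_width: 0.0547
grip_force: 42.7
time_s: 32.5
position: [0.4495, -0.1652, 0.2051]
tool_rot: [180.0, 0.0, 90.0]
force: [-0.7, -1.0, -1.6]
gripper_width: 0.0549
grip_force: 42.7
```

```bash
python3 -m handwheel '[{"grip":255,"x":0,"y":0,"z":1.2,"wx":0,"wy":0,"wz":0},{"grip":255,"x":0,"y":0,"z":1.2,"wx":0,"wy":0,"wz":0},{"grip":110,"x":0,"y":0,"z":1.2,"wx":0,"wy":0,"wz":0},{"grip":60,"x":0,"y":0,"z":1.2,"wx":0,"wy":0,"wz":0},{"grip":0,"x":0,"y":0,"z":1.2,"wx":0,"wy":0,"wz":0},{"grip":0,"x":0,"y":0,"z":1.2,"wx":0,"wy":0,"wz":0},{"grip":0,"x":0,"y":0,"z":-15,"wx":0,"wy":0,"wz":0},{"grip":0,"x":0,"y":0,"z":-50,"wx":0,"wy":0,"wz":0},{"grip":0,"x":0,"y":0,"z":-100,"wx":0,"wy":0,"wz":0},{"grip":0,"x":0,"y":0,"z":-150,"wx":0,"wy":0,"wz":0}]' 40
python3 -m handwheel '[{"grip":0,"x":0,"y":15,"z":-10,"wx":0,"wy":0,"wz":0},{"grip":0,"x":0,"y":50,"z":-20,"wx":0,"wy":0,"wz":0},{"grip":0,"x":0,"y":90,"z":-20,"wx":0,"wy":0,"wz":0},{"grip":0,"x":0,"y":130,"z":-20,"wx":0,"wy":0,"wz":0},{"grip":0,"x":0,"y":170,"z":-20,"wx":0,"wy":0,"wz":0},{"grip":0,"x":0,"y":200,"z":-20,"wx":0,"wy":0,"wz":0},{"grip":0,"x":0,"y":210,"z":-20,"wx":0,"wy":0,"wz":0},{"grip":0,"x":0,"y":210,"z":-20,"wx":0,"wy":0,"wz":0},{"grip":0,"x":0,"y":210,"z":-20,"wx":0,"wy":0,"wz":0},{"grip":0,"x":0,"y":210,"z":-20,"wx":0,"wy":0,"wz":0}]' 40
python3 - <<'E'
from meas import *
im,d,P=tops('top');cv2.imwrite('pics/t7.png',im[:,:,::-1])
for a,c,q in things(P,.072,.105): print(a,np.round(c),np.round(q.mean(0),4),np.round(q[:,2].max(),3))
im,d=look('side');cv2.imwrite('pics/s7.png',cv2.resize(im[140:370,240:400,::-1],None,fx=2.5,fy=2.5))
E
```

```text
time_s: 33.75
position: [0.449, -0.1654, 0.3569]
tool_rot: [-180.0, 0.0, 89.9]
force: [1.5, 0.3, 0.2]
gripper_width: 0.0853
grip_force: 0.0
time_s: 35.0
position: [0.6585, -0.1656, 0.3751]
tool_rot: [-180.0, -0.0, 89.9]
force: [0.2, -0.4, 0.5]
gripper_width: 0.0854
grip_force: 0.0
74 [197. 187.] [0.5985 0.3538 0.092 ] 0.103
322 [372. 246.] [ 0.4656 -0.0432  0.0858] 0.097
395 [273. 248.] [0.4608 0.1799 0.081 ] 0.097
396 [235. 250.] [0.4544 0.2652 0.081 ] 0.096
315 [333. 249.] [0.4581 0.0441 0.086 ] 0.096
```

View pics/t7.png

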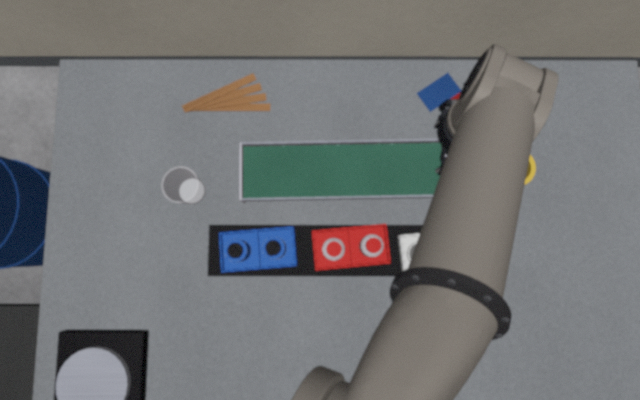

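View pics/s7.png

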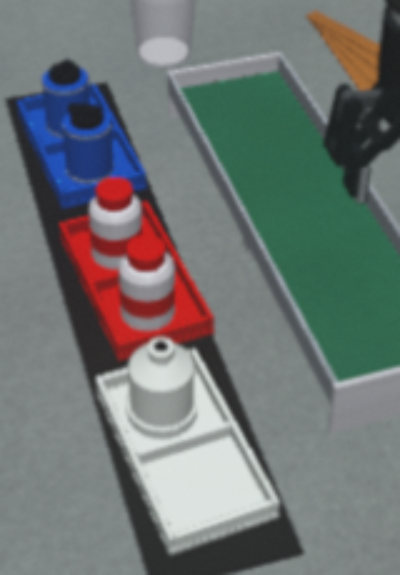

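In both views all five stand upright in their bays: tins at (237,250) and (274,248) in the top view, bottles at (333,249) and (372,246). The white cup is in the far white bay at (160,385) in the side crop. The shelf is empty and the mixing cup is still at (180,185).

```bash
python3 -c "
from workcell import r
print(r.finish_job())"
```

```text
the job is handed in; nothing more can be done
None
```

I moved all five things into bays of their own-colour trays, upright and released, left the mixing cup alone and handed the job in at about 35 s; the hand-in returned no verdict.

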